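# Switch on the filling places that hold a bottle

### The job

Two of the four places of the bottle filler hold a bottle; the other two hold only a drip dish. Switch on the two toggles that stand straight in front of the bottles by pushing each fully over towards its bottle, leave the other two toggles off, and do not shift the bottles.

Things in the scene. Friction and masses are not known exactly. Their poses are not given: they have to be found in the camera images.
- filler: Fixed bottle filler, base 270 x 330 mm, console top (x -65 to +55) 50 mm above the table. Origin on the table under the middle of the toggle row; x from toggles to bottles (away from the robot), y along the row to the robot's left; yaw up to 0.3 rad. Toggles at x 0, y +75, +25, -25, -75 mm; behind each, same y, x 125 mm, its filling place on a 20 mm deck. A knob (y -135) and display (y +132) play no part.
- toggle1 (a joint): Toggle 1 of 4 from the robot's left, at filler x 0, y +75 mm: black bat 58 mm long, 8 (root) to 13 mm thick, hinged 50 mm above the table. Rad: near 0 = off, leaning 0.5 rad to filler -x (tip at x -28 mm, 101 mm above the table); 1.0 = on, at its stop, leaning 0.5 rad to +x, towards its filling place. No spring: stays where left; turns at 0.07 N m (2 to 3 N at mid-length).
- toggle2 (a joint): Toggle 2 of 4 from the robot's left, at filler x 0, y +25 mm: black bat 58 mm long, 8 (root) to 13 mm thick, hinged 50 mm above the table. Rad: near 0 = off, leaning 0.5 rad to filler -x (tip at x -28 mm, 101 mm above the table); 1.0 = on, at its stop, leaning 0.5 rad to +x, towards its filling place. No spring: stays where left; turns at 0.07 N m (2 to 3 N at mid-length).
- toggle3 (a joint): Toggle 3 of 4 from the robot's left, at filler x 0, y -25 mm: black bat 58 mm long, 8 (root) to 13 mm thick, hinged 50 mm above the table. Rad: near 0 = off, leaning 0.5 rad to filler -x (tip at x -28 mm, 101 mm above the table); 1.0 = on, at its stop, leaning 0.5 rad to +x, towards its filling place. No spring: stays where left; turns at 0.07 N m (2 to 3 N at mid-length).
- toggle4 (a joint): Toggle 4 of 4 from the robot's left, at filler x 0, y -75 mm: black bat 58 mm long, 8 (root) to 13 mm thick, hinged 50 mm above the table. Rad: near 0 = off, leaning 0.5 rad to filler -x (tip at x -28 mm, 101 mm above the table); 1.0 = on, at its stop, leaning 0.5 rad to +x, towards its filling place. No spring: stays where left; turns at 0.07 N m (2 to 3 N at mid-length).
- bottle_a_center (a point): Centre (half-way up) of a loose amber glass bottle, 37 mm across, 86 mm tall, 0.07 to 0.12 kg, within 5 mm of the middle of one of the four filling places; its y in the filler's frame tells which toggle serves it. The other two places hold 12 mm high steel drip dishes. Thin spouts and their rail (x 178 mm) over the places reach 125 to 162 mm above the table.
- bottle_b_center (a point): Centre (half-way up) of a loose amber glass bottle, 37 mm across, 86 mm tall, 0.07 to 0.12 kg, within 5 mm of the middle of one of the four filling places; its y in the filler's frame tells which toggle serves it. The other two places hold 12 mm high steel drip dishes. Thin spouts and their rail (x 178 mm) over the places reach 125 to 162 mm above the table.
There are look-alikes about, which are no part of the job. What is shaped like the part that bears bottle_a_center but pink is not meant.

How it is judged:
At the end, for the whole second after the job is handed in: Each toggle in front of a bottle is on (above 0.8 of its 1.0 rad) and each toggle in front of a drip dish is off (below 0.3 rad) ((y of bottle_a_center in the frame of filler below 0.05 m or y of bottle_a_center in the frame of filler above 0.1 m or value of joint toggle1 above 0.8 rad) and (y of bottle_b_center in the frame of filler below 0.05 m or y of bottle_b_center in the frame of filler above 0.1 m or value of joint toggle1 above 0.8 rad) and (y of bottle_a_center in the frame of filler between 0.05 and 0.1 m or y of bottle_b_center in the frame of filler between 0.05 and 0.1 m or value of joint toggle1 below 0.3 rad) and (y of bottle_a_center in the frame of filler below 0 m or y of bottle_a_center in the frame of filler above 0.05 m or value of joint toggle2 above 0.8 rad) and (y of bottle_b_center in the frame of filler below 0 m or y of bottle_b_center in the frame of filler above 0.05 m or value of joint toggle2 above 0.8 rad) and (y of bottle_a_center in the frame of filler between 0 and 0.05 m or y of bottle_b_center in the frame of filler between 0 and 0.05 m or value of joint toggle2 below 0.3 rad) and (y of bottle_a_center in the frame of filler below -0.05 m or y of bottle_a_center in the frame of filler above 0 m or value of joint toggle3 above 0.8 rad) and (y of bottle_b_center in the frame of filler below -0.05 m or y of bottle_b_center in the frame of filler above 0 m or value of joint toggle3 above 0.8 rad) and (y of bottle_a_center in the frame of filler between -0.05 and 0 m or y of bottle_b_center in the frame of filler between -0.05 and 0 m or value of joint toggle3 below 0.3 rad) and (y of bottle_a_center in the frame of filler below -0.1 m or y of bottle_a_center in the frame of filler above -0.05 m or value of joint toggle4 above 0.8 rad) and (y of bottle_b_center in the frame of filler below -0.1 m or y of bottle_b_center in the frame of filler above -0.05 m or value of joint toggle4 above 0.8 rad) and (y of bottle_a_center in the frame of filler between -0.1 and -0.05 m or y of bottle_b_center in the frame of filler between -0.1 and -0.05 m or value of joint toggle4 below 0.3 rad)); the robot touches nothing.
It fails at once if a toggle in front of a drip dish is pushed beyond 0.4 rad (((y of bottle_a_center in the frame of filler below 0.05 m or y of bottle_a_center in the frame of filler above 0.1 m) and (y of bottle_b_center in the frame of filler below 0.05 m or y of bottle_b_center in the frame of filler above 0.1 m) and value of joint toggle1 above 0.4 rad) or ((y of bottle_a_center in the frame of filler below 0 m or y of bottle_a_center in the frame of filler above 0.05 m) and (y of bottle_b_center in the frame of filler below 0 m or y of bottle_b_center in the frame of filler above 0.05 m) and value of joint toggle2 above 0.4 rad) or ((y of bottle_a_center in the frame of filler below -0.05 m or y of bottle_a_center in the frame of filler above 0 m) and (y of bottle_b_center in the frame of filler below -0.05 m or y of bottle_b_center in the frame of filler above 0 m) and value of joint toggle3 above 0.4 rad) or ((y of bottle_a_center in the frame of filler below -0.1 m or y of bottle_a_center in the frame of filler above -0.05 m) and (y of bottle_b_center in the frame of filler below -0.1 m or y of bottle_b_center in the frame of filler above -0.05 m) and value of joint toggle4 above 0.4 rad)).
It fails at once if a bottle is shifted by more than 15 mm (distance of any of bottle_a_center, bottle_b_center from where it was at the start of the episode above 0.015 m).
It also fails if it takes over 32 s, if anything falls off the work surface, if the arm or the gripper's body presses on something with over 40 N, if the wrist force passes 120 N, or if a joint passes its speed limit or range.

### The arm

A 6-joint arm with a two-finger parallel gripper is mounted at the origin on the work surface. World frame = base frame: x ahead of the robot, y to its left, z up, the work surface at z = 0. Lengths are in m, angles in rad, forces in N, time in s.
With the tool pointing down it reaches from about 0.3 to 0.85 m from the base axis. Payload 5.4 kg.
Tool frame: the origin (TCP) lies at the very end of the fingers, on their centre line; the grasp point (between the pads) lies bot.grasp_offset behind it (bot.grasp_offset is the distance from the TCP to the grasp point, in m); y points along the fingers, z is the direction in which the jaws open and shut, and the axes are right-handed (so a half turn about y gives the same grasp; the last joint's range is limited). The gripper opens to 85 mm and grips with 20 to 120 N. Pads are 22 mm wide; open, the fingers measure 114 mm over their backs; the gripper's body (76 mm by 85 mm) begins 54 mm behind the grasp point. The pads swing forward as they close: fully open they stand 13 mm farther back than shut.
Start: joints at [-1.438, 0.158, 1.597, -0, 1.386, -0.21], TCP at [0.193, -0.542, 0.231] pointing down, gripper open.
Joint ranges: [-2.91, 2.91], [-0.94, 2.29], [0.18, 2.7], [-1.29, 4.43], [0.17, 2.64], [-3, 3]. Speed limits (rad/s): [2.57, 2.57, 3.14, 3.14, 3.14, 3.14].

### API

Orientations are given as a rotation vector (axis times angle).
In Python, from bench import bot gives the robot as it stands. Calls block until the motion is done:
- bot.movep(position, orientation): joint-space move of the TCP to a pose.
- bot.movel(position, orientation=None, max_speed=0.15, threshold=None): straight line of the TCP; orientation=None keeps the orientation; max_speed is the mean speed in m/s. With threshold (N) it stops when the force on the tool has changed by that much, and returns True; else False.
- bot.move_j(angles): joint-space move.
- bot.release() and bot.close(grasp_force=None): open the fingers fully, or close them until they stop; grasp_force is the grip in N (None keeps the last).
- bot.pause(seconds).
- bot.ik(position, orientation): joint angles nearest the present ones, or None.
- bot.observe(): the state.
- bot.grab_frame(name): name is "side" or "top" or "wrist"; returns (picture, depth): 420x560x3 uint8, red, green, blue; 420x560 float32, m along the optical axis (not along the pixel's ray), 0 where there is no reading.
- bot.camera_info(name): a dict with "fx", "fy", "cx", "cy" (pixels), "eye" and "orientation" of the camera in the world. Camera axes: x right, y down, z forward; pixel columns grow to the right and rows downward; lengths in m; the calibration is good to about 2 mm. A picture is of the moment at which its call begins: read the wrist's pose just before it. camera_info takes no time and is no camera call; for the wrist camera it gives the pose at the moment of the call.
A pose or a line that the arm cannot do raises bot.Unreachable and nothing moves.
- bot.sign_off(): hands the job in, once; it reports no verdict.
The state is a dict: "t": time; "joint_pos": joint angles; "qvel": joint speeds; "joint_efforts": joint torques, N m; "eef_pos": TCP position; "orientation": TCP orientation; "contact_force": force on the tool from outside, world axes, zero at the start; "wrist_torque": the same for the moment, N m; "grip_width": finger opening in m.
Only numpy, scipy, OpenCV 4.12 (cv2) and the standard library are available. Lean on these libraries where they do the work, as an engineer would, in place of code of your own. Each camera call takes 0.05 s, during which the arm holds its last target.

## Working session

There is one attempt and no reset: what is moved stays moved. The work goes in short steps, each a Python script; the robot and the scene stay as the last script left them, time stands still between calls to the robot, and variables do not carry over. Pictures are saved under pics/ and viewed, and the job is handed in when it is done.

```bash
mkdir -p pics
python3 - <<'E'
from bench import bot
import cv2,numpy as np
for n in("top","side"):
    p,d=bot.grab_frame(n); cv2.imwrite(f"pics/{n}0.png",p[:,:,::-1]); np.save(f"{n}0.npy",d); c=bot.camera_info(n); print(n,c)
s=bot.observe();print(s["t"],s["eef_pos"],s["orientation"],bot.grasp_offset)
E
```

```text
top {'fx': 445.22487660430954, 'fy': 445.22487660430954, 'cx': 284.9266613370547, 'cy': 199.75118996736828, 'eye': array([0.36996327, 0.10277694, 0.82219116]), 'orientation': array([-2.26747392,  1.91133901, -0.2250635 ])}
side {'fx': 525.9117101494901, 'fy': 525.9117101494901, 'cx': 285.8812984815643, 'cy': 216.41858358275755, 'eye': array([0.02471443, 0.64795376, 0.5620865 ]), 'orientation': array([-0.95939151,  2.30899481, -1.24018155])}
0.1 [ 0.19316371 -0.54097428  0.23038011] [-0.35224253  2.03711097 -2.03336756] 0.0187
```

View pics/top0.png

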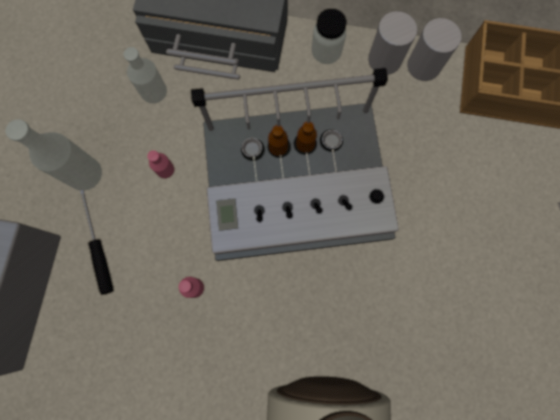

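View pics/side0.png

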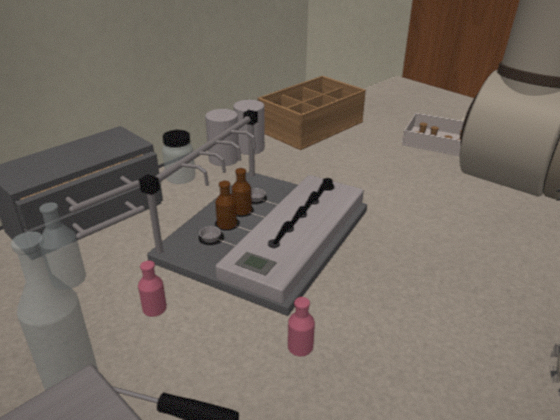

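The top picture shows the filler with its display at left (228,214) and its knob at right (377,196). The toggles are near (260,213), (288,210), (317,206) and (346,203). Dishes are at (252,149) and (332,139), and amber bottles at (278,140) and (306,135). The pink bottles at (160,163) and (190,287) are look-alikes. I'll enlarge this to confirm and measure.

Run:
```python
import cv2
p=cv2.imread("pics/top0.png")
c=cv2.convertScaleAbs(cv2.resize(p[90:265,190:405],None,fx=3.6,fy=3.4,interpolation=cv2.INTER_CUBIC),alpha=1.6)
cv2.imwrite("pics/top0c.png",c);print(c.shape)
```

```text
(595, 774, 3)
```

View pics/top0c.png

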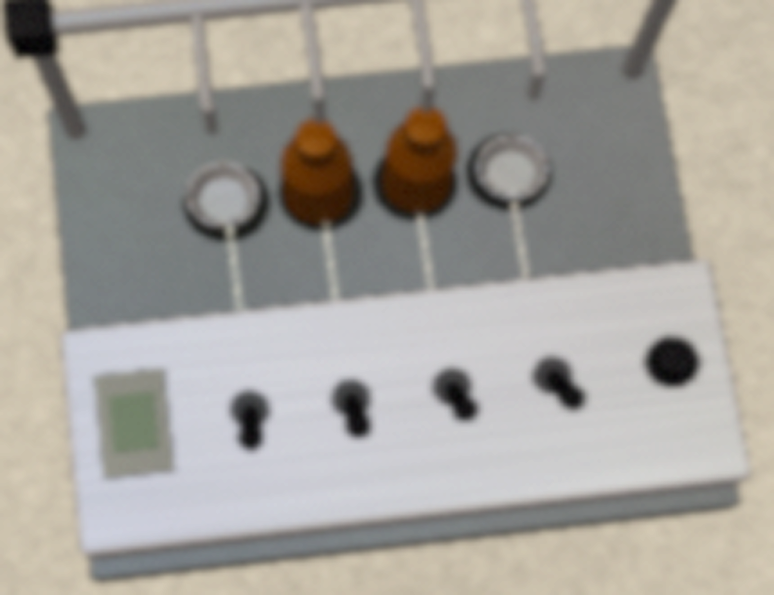

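The enlarged crop confirms it. The bottles stand at places 2 and 3, in line with the toggles at crop (350,395) and (452,385). Places 1 and 4 are dishes. The console's corners are at crop (65,330), (706,263), (747,475) and (85,551). Next I'll compute the filler pose.

```bash
cat > h.py <<'E'
import numpy as np
from scipy.spatial.transform import Rotation as R
def ray(c,px,z):
    r=R.from_rotvec(c["orientation"]).apply([(px[0]-c["cx"])/c["fx"],(px[1]-c["cy"])/c["fy"],1.])
    return np.array(c["eye"])+r*(z-c["eye"][2])/r[2]
def proj(c,p):
    q=R.from_rotvec(c["orientation"]).inv().apply(np.asarray(p)-c["eye"])
    return q[0]/q[2]*c["fx"]+c["cx"],q[1]/q[2]*c["fy"]+c["cy"]
E
python3 - <<'E'
from h import *
from bench import bot
from scipy.optimize import least_squares
c=bot.camera_info("top"); d=np.load("top0.npy")
C=np.array([(65,330),(706,263),(747,475),(85,551),(249,408),(350,396),(452,385),(552,375),(250,441),(358,430),(465,411),(573,400)])/[3.6,3.4]+[190,90]
F=np.array([(.055,.165,.05),(.055,-.165,.05),(-.065,-.165,.05),(-.065,.165,.05),(0,.075,.05),(0,.025,.05),(0,-.025,.05),(0,-.075,.05),(-.026,.075,.099),(-.026,.025,.099),(-.026,-.025,.099),(-.026,-.075,.099)])
for f in F[:4]: pass
for p in C[:8]: print(ray(c,p,.05).round(4), d[int(p[1]),int(p[0])])
def W(v): return R.from_rotvec([0,0,v[2]]).apply(F)+[v[0],v[1],0]
def res(v): return np.array([np.subtract(proj(c,w),p) for w,p in zip(W(v),C)]).ravel()
for sel in (slice(0,24),slice(8,24)):
    s=least_squares(lambda v:res(v)[sel],[.45,.1,.0]);print(s.x.round(4),s.fun.round(1))
v=s.x
for p in [(225,197),(512,170)]: # dish centres z~.03
    w=ray(c,np.array(p)/[3.6,3.4]+[190,90],.032);print("dish",R.from_rotvec([0,0,-v[2]]).apply(w-[v[0],v[1],0]).round(4))
for p in [(317,140),(426,127)]:
    w=ray(c,np.array(p)/[3.6,3.4]+[190,90],.106);print("bottle",R.from_rotvec([0,0,-v[2]]).apply(w-[v[0],v[1],0]).round(4))
E
```

```text
[0.5452 0.2664 0.05  ] 0.7981103
[ 0.6362 -0.0437  0.05  ] 0.8080918
[ 0.5261 -0.0769  0.05  ] 0.78245336
[0.4331 0.2329 0.05  ] 0.772532
[0.5195 0.1687 0.05  ] 0.77255994
[0.5343 0.1209 0.05  ] 0.77533066
[0.5486 0.0722 0.05  ] 0.7704994
[0.5623 0.0243 0.05  ] 0.77146786
[0.541  0.0966 0.2911] [-2.1 -1.   1.4 -2.3  1.8  0.3 -1.9  0.6  0.1  0.   0.1  0.3 -0.3  0.2
 -0.3 -0.2  0.1 -0.3  0.2 -0.6  0.4  1.4  0.2  1.1]
[0.5414 0.097  0.2992] [ 0.   0.2 -0.   0.2 -0.5 -0.1 -0.5 -0.7  0.1 -0.2  0.2 -0.8  0.4  1.
  0.1  0.5]
dish [0.1233 0.074  0.032 ]
dish [ 0.1199 -0.0764  0.032 ]
bottle [0.1211 0.0255 0.106 ]
bottle [ 0.1214 -0.0269  0.106 ]
```

The measurements agree: dishes at y = +74 and −76 mm, bottles at y = +26 and −27 mm, so toggles 2 and 3 are the ones to switch. Filler pose is about (0.541, 0.097), yaw 0.295. Next I'll push toggle 2 with closed fingers, jaws in the filler x direction.

```bash
cat >> h.py <<'E'
P0=np.array([.5412,.097,0]); YAW=.295
RF=R.from_rotvec([0,0,YAW])
def w(x,y,z): return P0+RF.apply([x,y,z])
def ori(s=1):
    y=np.array([0,0,-1.]); z=s*RF.apply([1,0,0]); return R.from_matrix(np.c_[np.cross(y,z),y,z]).as_rotvec()
E
python3 - <<'E'
from h import *
from bench import bot
import cv2
best=[]
for s in(1,-1):
    q=bot.ik(w(-.062,.025,.2),ori(s)); print(s,q)
    if q is not None: best.append((np.abs(q[5]),s))
s=min(best)[1]; open("s.txt","w").write(str(s))
bot.close(20)
bot.movep(w(-.064,.025,.18),ori(s))
print(bot.movel(w(-.064,.025,.074),max_speed=.12,threshold=8), bot.observe()["t"],bot.observe()["eef_pos"],bot.observe()["grip_width"])
for n in("top","side"):
    p,d=bot.grab_frame(n); cv2.imwrite(f"pics/{n}1.png",cv2.resize(p[90:300,150:430,::-1],None,fx=2.8,fy=2.8,interpolation=cv2.INTER_CUBIC))
E
```

```text
1 [-0.03597923 -0.05030782  1.87756729  0.          1.31433318 -0.33097923]
-1 [-0.03597923 -0.05030782  1.87756729  0.          1.31433318  2.81061343]
False 4.4 [0.47346422 0.10224997 0.07479553] -0.0001882480592821953
```

View pics/side1.png

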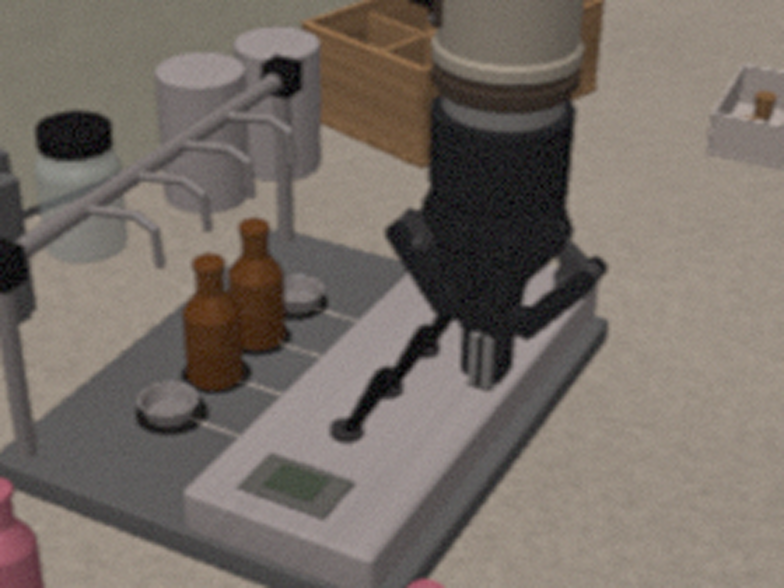

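View pics/top1.png

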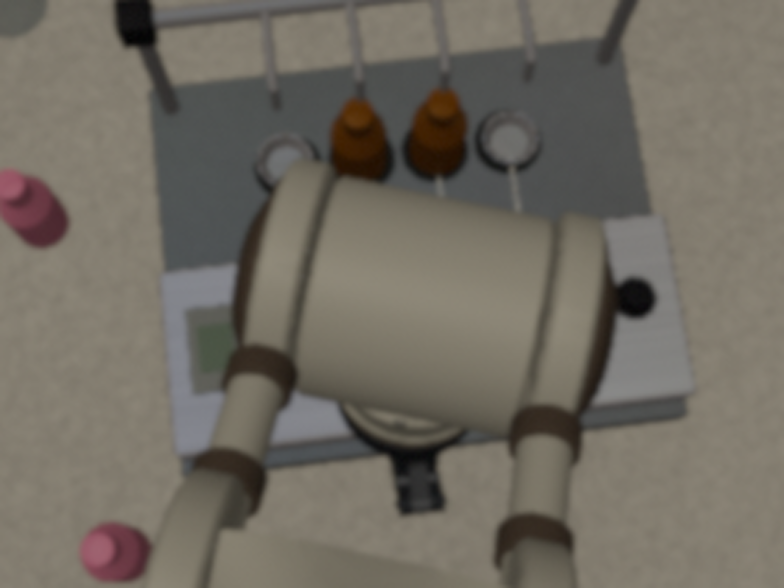

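The fingertips are behind the toggle-2 bat, at side-crop (480,380), and clear of it. All four bats are still off and both bottles are in place. Now I'll push.

```bash
cat > push.py <<'E'
from h import *
from bench import bot
def fx(): 
    o=bot.observe(); e=RF.inv().apply(o["eef_pos"]-P0); f=RF.inv().apply(o["contact_force"]); return e.round(4),f.round(1),round(o["t"],2)
def push(y):
    bot.movel(w(-.03,y,.074),max_speed=.06); print(fx())
    for x in np.arange(-.02,.0061,.004):
        h=bot.movel(w(x,y,.074),max_speed=.04,threshold=14); print(round(x,3),h,*fx())
        if h: break
E
python3 - <<'E'
from push import *
import cv2
push(.025)
p,d=bot.grab_frame("side"); cv2.imwrite("pics/side2.png",cv2.resize(p[90:300,150:430,::-1],None,fx=2.8,fy=2.8,interpolation=cv2.INTER_CUBIC))
E
```

```text
(array([-0.0299,  0.0251,  0.0739]), array([-0.9,  0.2, -0.5]), 5.22)
-0.02 False [-0.0196  0.0249  0.0741] [ 0.6 -0.8  0.1] 5.62
-0.016 False [-0.0158  0.025   0.0739] [-0.4 -0.2 -0.2] 5.87
-0.012 False [-0.0118  0.025   0.0739] [-0.7 -0.9  1.3] 6.12
-0.008 False [-0.0077  0.025   0.074 ] [-1.4 -0.4  0.1] 6.37
-0.004 False [-0.0037  0.025   0.074 ] [-1.1  0.3 -0.4] 6.62
0.0 False [-0.0013  0.0251  0.0736] [-5.9 -0.6  3.1] 6.87
0.004 False [-0.0008  0.0252  0.0734] [-20.7  -1.3  14.4] 7.12
```

View pics/side2.png

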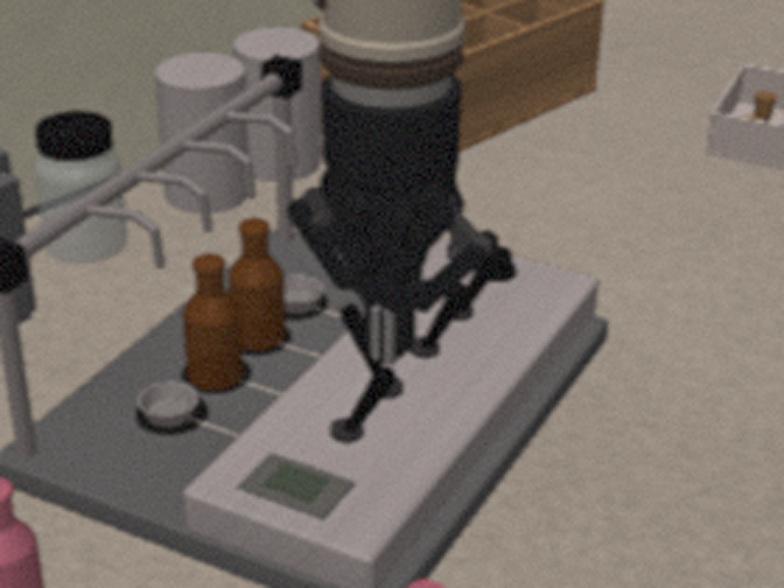

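Toggle 2 is over at its stop: the bat now leans towards its bottle from (388,380) to (350,310), and the force rose to 21 N against the stop. Toggle 3 next.

Run:
```python
from push import *
import cv2
y=-.025
bot.movel(w(-.03,.025,.076),max_speed=.1)
bot.movel(w(-.064,.025,.125),max_speed=.12)
bot.movel(w(-.064,y,.125),max_speed=.12)
print(bot.movel(w(-.064,y,.074),max_speed=.1,threshold=8),fx())
push(y)
bot.movel(w(-.03,y,.076),max_speed=.1)
bot.movel(w(-.064,y,.13),max_speed=.12)
q=bot.observe()["joint_pos"]; q=np.array(q)
bot.movel(w(-.12,y,.25),max_speed=.2)
q=np.array(bot.observe()["joint_pos"]); q[0]-=1.2; bot.move_j(q)
print(fx())
for n,(a,b) in (("top",(90,180)),("side",(120,160))):
    p,d=bot.grab_frame(n); cv2.imwrite(f"pics/{n}3.png",cv2.resize(p[a:a+180,b:b+240,::-1],None,fx=3.3,fy=3.3,interpolation=cv2.INTER_CUBIC))
```

```text
False (array([-0.0637, -0.0249,  0.0743]), array([-0.1,  0.8,  0.5]), 9.53)
(array([-0.0299, -0.0249,  0.0739]), array([-0.7, -0.6,  0.2]), 10.25)
-0.02 False [-0.0196 -0.0251  0.074 ] [ 0.2 -0.7 -0.7] 10.65
-0.016 False [-0.0158 -0.025   0.074 ] [-0.1 -0.2  0.3] 10.9
-0.012 False [-0.0118 -0.025   0.074 ] [-0.1  0.6 -0.4] 11.15
-0.008 False [-0.0077 -0.025   0.074 ] [-0.5 -0.8  0.2] 11.4
-0.004 False [-0.0037 -0.025   0.074 ] [-1.   0.1  0.1] 11.65
0.0 False [-0.0014 -0.0248  0.0736] [-6.9  0.   3.4] 11.9
0.004 False [-0.0009 -0.0248  0.0734] [-20.5  -1.7  13.5] 12.15
(array([-0.4742, -0.3644,  0.2485]), array([-0.8, -0.7,  0.1]), 15.93)
```

View pics/side3.png

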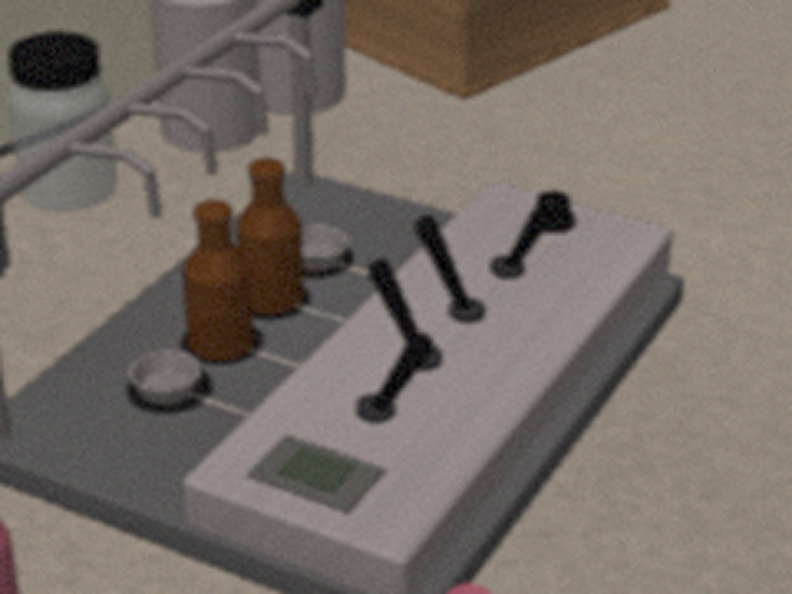

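View pics/top3.png

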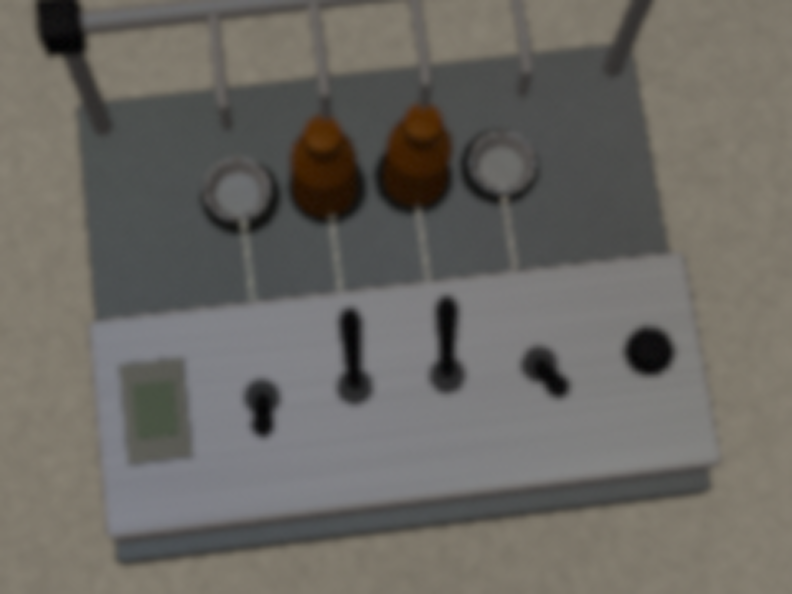

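Toggles 2 and 3 lean towards their bottles, with tips at top crop (350,317) and (447,304). Toggles 1 and 4 are still off and the bottles haven't moved. I'll do a quick angle check and then hand in.

Run:
```python
from push import *
c=bot.camera_info("top")
for y,p in((.025,(350,317)),(-.025,(447,304))):
    px=np.array(p)/3.3+[180,90]
    print(px.round(1),[(a,np.round(proj(c,w(.055*np.sin(a-.5),y,.05+.055*np.cos(a-.5))),1)) for a in(.8,.9,1.)])
bot.release(); print(fx()); bot.sign_off()
```

```text
[286.1 186.1] [(0.8, array([286.3, 190.6])), (0.9, array([285.9, 187.9])), (1.0, array([285.5, 185.4]))]
[315.5 182.1] [(0.8, array([316., 187.])), (0.9, array([315.5, 184.3])), (1.0, array([315. , 181.9]))]
(array([-0.475 , -0.3646,  0.2486]), array([ 0.5, -0.4, -0.1]), 16.81)
the job is handed in; nothing more can be done
```

The job is handed in at about 17 s of the 32 s allowed. I switched on toggles 2 and 3, which stand in front of the two amber bottles.

- **Which toggles:** The bottles measured y +26 mm and −27 mm in the filler's frame. The dishes measured +74 mm and −76 mm, so toggles 1 and 4 stay off.
- **Pushes:** I used the closed fingers, and each push ended against the toggle's stop, with the force along the push at about 21 N. The pushes did not stop at their 14 N force threshold, and the fingers ended about 5 mm short of the commanded point. That stayed well inside the force limits.
- **Last checks:** In the final top picture, the tips of toggles 2 and 3 match about 0.97 to 1.0 rad. Toggles 1 and 4 still lean to the off side, and the bottles show no visible shift. The arm is clear, with contact force near zero.
- **Small disagreement:** The console corners misfit the filler pose by about 2 px. The toggle bases and tips agreed within 1 px, so I used those.

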